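# Slide the current sensor round the bent bus rod to its stop

## Robot

A 6-joint arm with a two-finger parallel gripper is mounted at the origin on the work surface. World frame = base frame: x ahead of the robot, y to its left, z up, the work surface at z = 0. Lengths are in m, angles in degrees, forces in N, time in s.
With the tool pointing down it reaches from about 0.375 to 0.9 m from the base axis. Payload 3.1 kg.
Tool frame: the origin (TCP) lies on the centre line of the jaws, within the pads' length; the fingertips stand 25 mm ahead of it and the grasp point (between the pads) lies 6 mm ahead of it; z points along the fingers, y is the line along which they close (so a half turn about z gives the same grasp; the last joint's range is limited). The gripper opens to 87 mm and grips with 3 to 60 N. Pads are 19 mm wide; open, the fingers measure 117 mm over their backs; the gripper's body (75 mm by 190 mm) begins 51 mm behind the grasp point.
Start: joints at [65.174, 30.224, 82.088, -0, 67.689, -10.227], TCP at [0.157, 0.605, 0.248] pointing down, gripper open.
Joint ranges: [-176.69, 176.69], [-43.24, 126.21], [12.49, 139.97], [-82, 262], [0, 151.66], [-163.58, 163.58]. Speed limits (degrees/s): [159.86, 159.86, 180, 180, 180, 180].

## Interface

Orientations are given as a 3x3 rotation matrix whose columns are the frame's x, y, z axes.
In Python, from rig import * gives the robot as it stands.
- The arm moves only by the tool step_arm, never from a script. Its argument "steps" is a list of rows, each a list of 7 numbers: the shift along the tool's x, y, z normalised to -1 to 1, where 1 is 0.3 m, then the turn, a rotation vector about the tool's x, y, z normalised to -1 to 1, where 1 is 45 degrees, then the gripper's target within -1 to 1 (shut at 1, half-way at 0, fully open at -1). A call has 1 to 8 rows; each row is the pose to reach, as a shift and turn from the pose commanded when the call began, along the tool's axes at that moment; what a row does not reach only later rows make up. A row lasts 1/12 s, in which the tool goes at most 41.7 mm and 7.16 degrees, less where a joint would pass 70% of its speed; a pose out of reach is approached as far as the arm can. A call with a number of a shift or a turn outside -1 to 1 is refused whole. A call with a gripper value outside its range is refused whole. The fingers move at their own pace and stop on an object; the grip force is fixed at half the most. Time passes only in rows, so rows that repeat a pose let the fingers close. It gives the time, the measured TCP pose, the force, the opening and the grip force at its end, in the units of the state.
- read_state(): the state, without advancing time (a new reading comes with each control period).
- capture(name): name is "scene" or "top" or "wrist"; returns a dict with "image" (384x512x3 uint8, red, green, blue), "vertical_fov" (degrees; the focal length in pixels is half the picture's height over the tangent of half this angle, whatever the lens; pixels are square), "cx", "cy" (the principal point, pixels), "world_from_camera" (4x4, takes a point from camera to world coordinates); the wrist camera has in their place "T_tool_cam" (4x4, takes a point from camera to tool coordinates, whose origin is the TCP and whose axes are the flange's). Camera axes: x right, y down, z forward; pixel columns grow to the right and rows downward; lengths in m; the calibration is good to about 2 mm. The wrist camera is an equidistant fisheye: a pixel r from the principal point sees the ray r / f radians off the axis. A picture is of the moment at which its call begins: read the wrist's pose just before it. There is no depth.
- hand_in(): hands the job in; it is judged then, once.
The state is a dict: "time_s": time; "joint_positions": joint angles; "qvel": joint speeds; "tau": joint torques, N m; "position": TCP position; "tcp_rot": TCP orientation; "force": force on the tool from outside, world axes, zero at the start; "moment": the same for the moment, N m; "opening": opening from 0.0 (shut) to 1.0 (fully open); "grasp_force": force on a finger pad.
Only numpy, scipy, OpenCV 4.12 (cv2) and the standard library are available. Lean on these libraries where they do the work, as an engineer would, in place of code of your own. Each camera call takes 0.05 s, during which the arm holds its last target. There are 200 camera calls.

## Task

Slide the ring-shaped current sensor along the bent copper rod, round both bends, and with it push the white spacer sleeve fully home against the nut at the far end; leave the sensor hanging on the rod up against the sleeve and let go. The rod's terminals are delicate and the rod is not bent quite true, so follow it by feel and never push or pull the sensor with more than about 10 N. Leave the other things on the bench where they are.

Things in the scene. Friction and masses are not known exactly. Their poses are not given: they have to be found in the camera images.
- rig: fixed plywood board 220 x 380 x 12 mm with a level bent copper rod, 10 mm thick, its centre 110 mm above the bench. Origin on the bench below the rod's first leg; y along that leg towards the bends, x to the right of it, z up. In this frame (mm) the first leg runs straight at x = 0 from the near post (34 square, y -18 to 8) and a nut (24 across, y 8 to 18) to y = 90; this leg is exact
- bend1 (a point): start of the first bend, on the rod's centre line at (0,90,110) mm on the board, own axes as the board's. The bend has radius 30 mm and nominally turns 55 deg to the right, ending at (12.8,114.6); then 70 mm straight. It was bent by hand: it really turns up to 0.11 rad more or less, unmeasured. The bent rod is stiff and must be followed by feel or sight
- bend2 (a point): NOMINAL start of the second bend, (70.1,154.7,110) mm on the board (the true one is up to 11 mm off). Radius 30 mm, turns 55 deg back to the left, again give or take 0.11 rad unmeasured, nominally ending at (82.9,179.3) and heading along the board's y. The last leg, 85 mm straight, ends at a nut 24 mm across, then the far post, its top 11 mm above the rod's centre
- sensor_tab (a point): the ring-shaped current sensor, grey plastic, threaded on the rod and hanging from it, 0.15 kg. This point is the centre of its upright grip tab: 16 mm wide across the rod, 14 mm along the rod, 36 mm tall (18 mm above and below this point). Own y along the hole (along the rod, away from the near post at the start), z up. Pushed at the tab, the ring cants and both ends of its hole bear on the rod, so these forces add up to about twice the push
- home (a point): nominal place of the sensor hole's centre when everything is home (a point fixed to the board, on the nominal last leg); (82.9,237.3,110) mm on the board, 58 mm after the second bend; the true one is up to 30 mm off, as the bends are not exact
- sleeve (a joint): white spacer sleeve, 21 mm diameter, 20 mm long, stiff on the rod's last leg (needs about 5 N to slide, stays where left). Value (m): slid along the rod towards the far nut; 0.030 = fully home against the nut; starts at 0 to 0.015. The sensor pushes it ahead
- resistor_a: gold finned power resistor 100 x 50 x 41 mm, loose on the bench beside the board; origin under its middle; bystander
- resistor_b: gold finned power resistor 120 x 50 x 41 mm, loose on the bench beside the board; origin under its middle; bystander
- meter: grey hand multimeter 75 x 145 x 45 mm lying on the bench; origin under its middle; bystander
- driver: screwdriver lying loose on the plywood board beside the rod; bystander
- relay_board: small green circuit board 60 x 80 x 30 mm lying loose on the plywood board under the rod; origin under its middle; bystander
- parts_tray: grey open tray 100 x 130 x 30 mm on the bench; origin under its middle; bystander
- sensor: the same sensor; origin at the centre of its hole, 41 mm below the tab's centre, axes as for the tab. Hole 14 mm across (2 mm play all round the rod), ring 44 mm outside diameter and 14 mm long along the rod; below it a 40 x 14 x 30 mm box reaching 48 mm below this origin. Hanging free, this origin lies about 2 mm below the rod's centre line
Not all that is in view belongs to the job. What is shaped like the sensor but green, purple or turquoise is not meant.

How it is judged (in metres and radians):
On the way, in this order (a step that is already met when the one before it is completed fails the run):
1. the sensor has come round both bends (y of sensor in the frame of rig above 0.185 m), for 0.1 s.
2. the sensor is at the far end and the sleeve is fully home (value of joint sleeve above 0.0285 m and y of sensor in the frame of rig above 0.218 m and distance between sensor and home below 0.036 m), for 0.2 s.
At the end, for the whole second after the job is handed in: The sleeve is home against the nut (joint at least 28.5 mm of 30 mm); the sensor's hole is within 36 mm of home and beyond 218 mm along the board; the sensor hangs still on the rod (tilt under 0.5 rad) and is released (all of step 2 and linear speed of sensor below 0.02 m/s and angle between sensor's own z axis and vertical below 0.5 rad and contact force between the fingers and sensor below 0.1 N); the robot touches nothing.
It fails at once if the sensor presses on rod, sleeve or posts with more than 26 N, both sides of the hole added up (contact force between sensor and rig above 26 N).
It fails at once if a bystander is moved more than 25 mm (distance of any of resistor_a, resistor_b, meter, driver, relay_board, parts_tray from where it was at the start of the episode above 0.025 m).
It also fails if it takes over 67 s, if anything falls off the work surface, if the arm or the gripper's body presses on something with over 40 N, if the wrist force passes 120 N, or if a joint passes its speed limit or range.

## Working session

There is one attempt and no reset: what is moved stays moved. The work goes in short steps, Python scripts to look and compute and a tool call to move; the robot and the scene stay as the last step left them, time stands still between calls to the robot, and variables do not carry over. Pictures are saved under pics/ and viewed, at most 10 in all, crops included, and the job is handed in when it is done.

Besides the shell and the picture viewer there is one more tool, called after "Emit:" as name([rows], argument=value, ...), one row to a line, values as JSON. step_arm: Moves the arm, as the interface text tells. Scaled input: -1 to 1 covers 0.3 m each way for a shift and 45 degrees each way for a turn. Its arguments: {"type":"object","properties":{"steps":{"type":"array"}},"required":["steps"]}

```bash
mkdir -p pics; ls; python3 - <<'E'
from rig import *
import cv2,numpy as np
s=read_state();print({k:np.round(v,3).tolist() for k,v in s.items()})
for n in("top","scene"):
    c=capture(n);print(n,c["vertical_fov"],c["cx"],c["cy"],np.round(c["world_from_camera"],4).tolist())
    cv2.imwrite(f"pics/{n}0.png",cv2.resize(c["image"][:,:,::-1],(800,600),interpolation=cv2.INTER_CUBIC));np.save(n,c["image"])
E
```

```text
pics
{'time_s': 0.0, 'joint_positions': [65.175, 30.279, 82.158, 0.0, 67.688, -10.227], 'qvel': [-0.047, 0.037, -0.078, -0.019, 0.039, 0.116], 'tau': [0.0, -44.003, -17.66, 0.063, 0.058, -0.0], 'position': [0.157, 0.604, 0.247], 'tcp_rot': [[-0.968, 0.252, -0.001], [0.252, 0.968, -0.002], [0.0, -0.002, -1.0]], 'force': [-0.127, 0.351, -0.446], 'moment': [0.045, 0.007, 0.042], 'grasp_force': 0.0, 'opening': 0.997}
top 53.176240457010415 261.409189642165 198.62991127607862 [[0.0064, -0.9944, 0.1058, 0.4403], [-1.0, -0.0059, 0.0048, 0.0404], [-0.0041, -0.1058, -0.9944, 1.0961], [0.0, 0.0, 0.0, 1.0]]
scene 50.10908706242909 260.21909555875607 194.49895379063642 [[0.8005, 0.3367, -0.4958, 1.1311], [0.5992, -0.4322, 0.6739, -0.7748], [0.0126, -0.8366, -0.5477, 0.7511], [0.0, 0.0, 0.0, 1.0]]
```

View pics/top0.png

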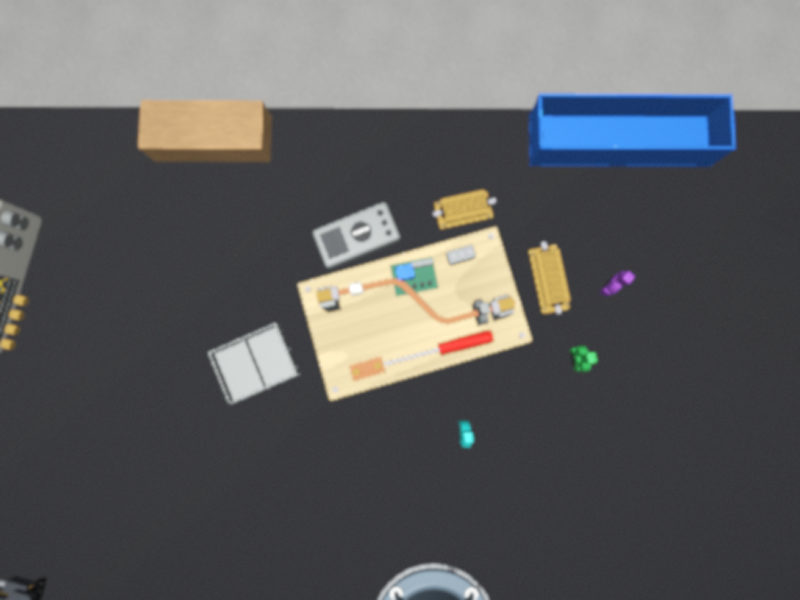

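View pics/scene0.png

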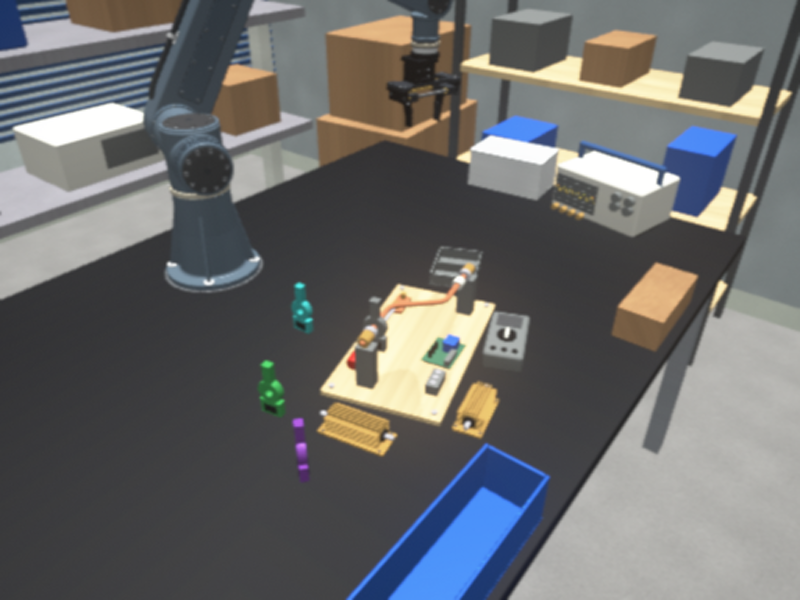

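Top picture (800x600): near post (503,306), sensor (482,311), bend1 ≈(445,320), bend2 ≈(395,283), sleeve (356,288), far post (327,296); the board's corners are (297,283), (497,228), (532,342) and (330,400). Scene: rod and sensor match. Next I'll enlarge the top view.

```bash
cat > h.py <<'E'
import numpy as np,cv2
from scipy.spatial.transform import Rotation as R
def F(fov): return 192/np.tan(np.radians(fov)/2)
TOP=dict(f=F(53.176240457),c=(261.409,198.630),T=np.array([[0.0064,-0.9944,0.1058,0.4403],[-1,-0.0059,0.0048,0.0404],[-0.0041,-0.1058,-0.9944,1.0961],[0,0,0,1]]))
def px2w(u,v,z,cam=TOP):
    d=cam['T'][:3,:3]@np.array([(u-cam['c'][0])/cam['f'],(v-cam['c'][1])/cam['f'],1]);o=cam['T'][:3,3]
    return o+d*(z-o[2])/d[2]
E
python3 - <<'E'
from h import *
im=np.load("top.npy")
cv2.imwrite("pics/c1.png",cv2.resize(im[140:260,185:345,::-1],(800,600),interpolation=cv2.INTER_CUBIC))
# board fit
k=.64
cor=np.array([px2w(u*k,v*k,.012)[:2] for u,v in((297,283),(497,228),(532,342),(330,400))]);print(cor.round(3).tolist())
print([np.linalg.norm(cor[i]-cor[i-1]).round(3) for i in range(4)])
for n,u,v,z in(("nearpost",503,306,.121),("farpost",327,296,.121),("sensor",482,311,.15),("sleeve",356,288,.12)):print(n,px2w(u*k,v*k,z).round(3))
E
```

```text
[[0.605, 0.25], [0.709, -0.117], [0.499, -0.178], [0.393, 0.185]]
[np.float64(0.221), np.float64(0.381), np.float64(0.219), np.float64(0.378)]
nearpost [ 0.552 -0.11   0.121]
farpost [0.567 0.179 0.121]
sensor [ 0.541 -0.072  0.15 ]
sleeve [0.581 0.132 0.12 ]
```

View pics/c1.png

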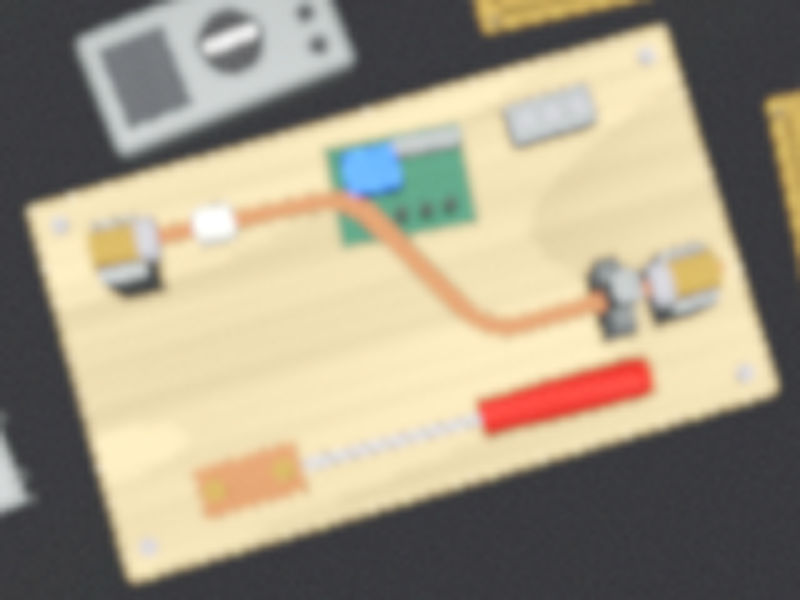

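The crop shows the rod from the sensor (tab top ≈(628,290)) via bend1 ≈(490,325) and bend2 ≈(345,200) to the sleeve (214,223) and far nut (148,238). I'll hover over it with the wrist camera.

```bash
cat >> h.py <<'E'
def rows(s,pos,ang=None,g=None):
    "pos: TCP target; ang: heading (deg) of tool y, tool down -> normalised 6 vector"
    Rc=np.array(s['tcp_rot']);d=Rc.T@(np.array(pos)-s['position'])/.3
    w=np.zeros(3)
    if ang is not None:
        a=np.radians(ang);y=np.array([np.cos(a),np.sin(a),0]);z=np.array([0,0,-1.]);Rt=np.c_[np.cross(y,z),y,z]
        w=R.from_matrix(Rc.T@Rt).as_rotvec(degrees=True)/45
    return np.r_[d,w].round(3).tolist()
E
python3 - <<'E'
from h import *
from rig import read_state
s=read_state();print(rows(s,(.56,.02,.33),16.1))
P=[(165,237),(235,218),(290,207),(330,201),(360,207),(390,237),(420,262),(445,285),(470,312),(500,325),(530,321),(600,300)]
w=np.array([px2w(185+u/5,140+v/5,.11)[:2] for u,v in P]);print(w.round(3).tolist())
d=np.diff(w,axis=0);print(np.degrees(np.arctan2(-d[:,1],-d[:,0])).round(1))
for u,v,z in((628,288,.167),(214,220,.12),(662,275,.122),(148,238,.122)):print(px2w(185+u/5,140+v/5,z).round(3))
E
```

```text
[-1.79, -1.547, -0.275, -0.002, 0.001, 1.318]
[[0.574, 0.158], [0.584, 0.122], [0.59, 0.093], [0.593, 0.073], [0.59, 0.057], [0.575, 0.041], [0.562, 0.026], [0.55, 0.013], [0.536, -0.0], [0.529, -0.016], [0.531, -0.031], [0.542, -0.067]]
[105.7 101.8  99.   78.9  45.1  50.3  47.5  42.9  66.8  98.  107.1]
[ 0.542 -0.075  0.167]
[0.581 0.132 0.12 ]
[ 0.554 -0.098  0.122]
[0.572 0.165 0.122]
```

Emit:
step_arm([
  [-0.76, -0.66, -0.15, 0, 0, 0, -1],
  [-0.76, -0.66, -0.15, 0, 0, 0, -1],
  [-0.76, -0.66, -0.15, 0, 0, 0, -1],
  [-0.76, -0.66, -0.15, 0, 0, 0, -1],
  [-0.76, -0.66, -0.15, 0, 0, 0, -1],
  [-0.76, -0.66, -0.15, 0, 0, 0, -1],
  [-0.76, -0.66, -0.15, 0, 0, 0, -1],
  [-0.76, -0.66, -0.15, 0, 0, 0, -1],
])

```text
time_s: 0.77
position: [0.3306, 0.3521, 0.2931]
tcp_rot: [[-0.967, 0.255, 0.002], [0.255, 0.967, -0.002], [-0.002, -0.001, -1.0]]
force: [0.2, 1.5, 0.2]
opening: 0.999
grasp_force: 0.0
```

Emit:
step_arm([
  [-0.76, -0.66, -0.1, 0, 0, 0, -1],
  [-0.76, -0.66, -0.1, 0, 0, 0, -1],
  [-0.76, -0.66, -0.1, 0, 0, 0, -1],
  [-0.76, -0.66, -0.1, 0, 0, 0, -1],
  [-0.76, -0.66, -0.1, 0, 0, 0, -1],
  [-0.76, -0.66, -0.1, 0, 0, 0, -1],
  [-0.76, -0.66, -0.1, 0, 0, 0, -1],
  [-0.76, -0.66, -0.1, 0, 0, 0, -1],
])

```text
time_s: 1.43
position: [0.5028, 0.102, 0.3231]
tcp_rot: [[-0.967, 0.256, 0.004], [0.256, 0.967, -0.002], [-0.005, -0.001, -1.0]]
force: [1.4, 1.1, 0.1]
opening: 0.998
grasp_force: 0.0
```

Emit:
step_arm([
  [-0.27, -0.23, 0, 0, 0, 1, -1],
  [-0.27, -0.23, 0, 0, 0, 1, -1],
  [-0.27, -0.23, 0, 0, 0, 1, -1],
  [-0.27, -0.23, 0, 0, 0, 1, -1],
  [-0.27, -0.23, 0, 0, 0, 1, -1],
  [-0.27, -0.23, 0, 0, 0, 1, -1],
  [-0.27, -0.23, 0, 0, 0, 1, -1],
])

```text
time_s: 2.02
position: [0.5595, 0.0196, 0.3218]
tcp_rot: [[-0.501, 0.865, -0.002], [0.865, 0.501, 0.001], [0.001, -0.001, -1.0]]
force: [-0.8, -0.6, -0.2]
opening: 0.997
grasp_force: 0.0
```

Emit:
step_arm([
  [0, 0, 0, 0, 0, 0.32, -1],
  [0, 0, 0, 0, 0, 0.32, -1],
  [0, 0, 0, 0, 0, 0.32, -1],
  [0, 0, 0, 0, 0, 0.32, -1],
])

```text
time_s: 2.35
position: [0.5595, 0.0199, 0.3222]
tcp_rot: [[-0.279, 0.96, -0.001], [0.96, 0.279, 0.0], [0.001, -0.001, -1.0]]
force: [-0.3, 0.5, -0.2]
opening: 1.001
grasp_force: 0.0
```

```bash
python3 - <<'E'
from rig import *
import cv2,numpy as np
s=read_state();c=capture("wrist");print({k:np.round(s[k],4).tolist() for k in("time_s","position","tcp_rot","force","joint_positions")})
print(c["vertical_fov"],c["cx"],c["cy"],np.round(c["T_tool_cam"],4).tolist())
np.savez("w1",im=c["image"],p=s["position"],R=s["tcp_rot"],T=c["T_tool_cam"],fov=c["vertical_fov"],c=(c["cx"],c["cy"]))
cv2.imwrite("pics/w1.png",cv2.resize(c["image"][:,:,::-1],(800,600),interpolation=cv2.INTER_CUBIC))
E
```

```text
{'time_s': 2.35, 'position': [0.5595, 0.0199, 0.3222], 'tcp_rot': [[-0.279, 0.9603, -0.0011], [0.9603, 0.279, 0.0002], [0.0005, -0.001, -1.0]], 'force': [-0.3121, 0.4819, -0.1867], 'joint_positions': [-9.4044, 20.5897, 86.1356, 0.0043, 73.3373, -25.6036]}
65.70646984690485 252.4245148198516 188.3259342233974 [[-0.0007, -0.9557, -0.2944, 0.0805], [1.0, -0.0006, -0.0004, 0.0008], [0.0002, -0.2944, 0.9557, -0.1374], [0.0, 0.0, 0.0, 1.0]]
```

View pics/w1.png

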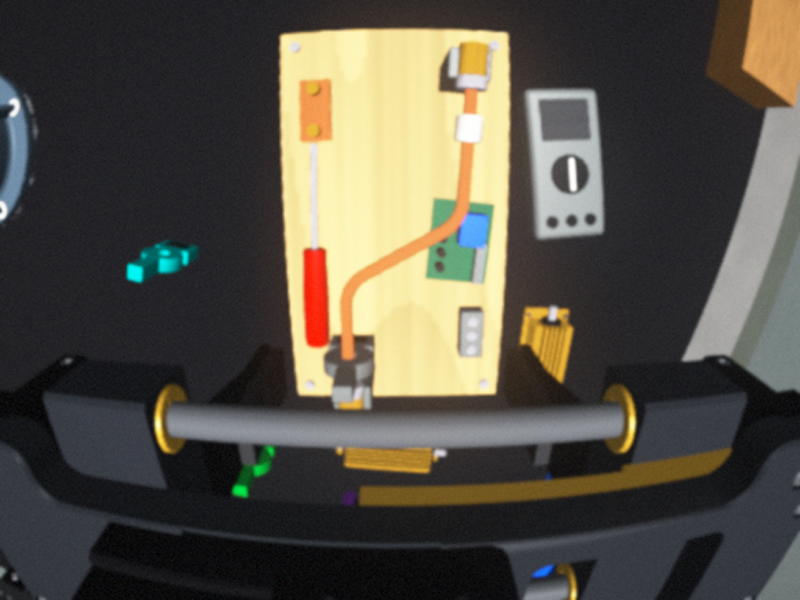

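Wrist view (800x600): tab at about (350,365), bend1 (347,290), bend2 (462,215), sleeve (469,128), far nut ≈(472,82), all unobstructed. I'll fit the rod model to the orange pixels.

```bash
cat >> h.py <<'E'
def wpx(u,v,z,w):
    f=192/np.tan(np.radians(float(w['fov']))/2);x=np.array([u,v])-w['c'];r=np.hypot(*x)
    t=r/f;d=np.r_[np.sin(t)*x/max(r,1e-9),np.cos(t)]
    d=w['R']@w['T'][:3,:3]@d;o=w['R']@w['T'][:3,3]+w['p'];return o+d*(z-o[2])/d[2]
def curve(p,L=85,n=400):
    "p: bend1 x,y, heading, turn1, turn2 (rad, right) ; s=0 at board y=0; returns s,xy,heading"
    x,y,h,a,b=p;k=30e-3;s=np.linspace(0,.09+k*a+.07+k*b+L/1e3,n)
    def hd(s):return h-np.clip((s-.09)/k,0,a)+np.clip((s-.09-k*a-.07)/k,0,b)
    sm=(s[1:]+s[:-1])/2;ds=np.diff(s);H=hd(sm)
    X=np.r_[0,np.cumsum(np.cos(H)*ds)];Y=np.r_[0,np.cumsum(np.sin(H)*ds)]
    X+=x-.09*np.cos(h);Y+=y-.09*np.sin(h)
    return s,np.c_[X,Y],hd(s)
E
cat > fit.py <<'E'
from h import *
from scipy.optimize import least_squares
from scipy.spatial import cKDTree
w=dict(np.load("w1.npz"));im=w['im'].astype(int)
r,g,b=im[...,0],im[...,1],im[...,2]
m=(r-b>70)&(r-g>45)&(r>110)
poly=np.array([(335,345),(335,270),(440,205),(455,85),(485,85),(480,240),(365,300),(362,345)])*.64
M=np.zeros(m.shape,np.uint8);cv2.fillPoly(M,[poly.astype(int)],1);m&=M>0
v,u=np.nonzero(m);P=np.array([wpx(a,b,.110,w)[:2] for a,b in zip(u,v)]);print(len(P))
def res(p):
    s,c,h=curve(p);t=cKDTree(c);d,i=t.query(P);n=np.c_[-np.sin(h[i]),np.cos(h[i])];return ((P-c[i])*n).sum(1)
h0=np.radians(106.1)
q=least_squares(res,[.530,-.02,h0,.96,.96],loss='soft_l1',f_scale=.003,x_scale=[.01,.01,.05,.05,.05],diff_step=1e-4)
p=q.x;print(p.round(4),np.degrees(p[2:]).round(2),"rms",np.sqrt((res(p)**2).mean()))
np.save("rod",p)
k=.64
def brd(xy):
    c,s_=np.cos(p[2]),np.sin(p[2]);o=p[:2]-.09*np.array([c,s_]);d=np.array(xy)-o;return (np.array([d@[s_,-c],d@[c,s_]])*1e3).round(1)
for n,a,b_,z in(("tabtop",350,358,.167),("sleeve",469,128,.12),("sleeve+",469,116,.12),("sleeve-",468,141,.12),("farnut",471,87,.122),("c1",282,34,.012),("c2",508,34,.012),("c3",497,395,.012),("c4",298,395,.012),("nearpost",354,403,.121)):
    x=wpx(a*k,b_*k,z,w);print(n,x.round(4),brd(x[:2]))
s,c,h=curve(p)
for i in range(0,400,22):print(int(s[i]*1e3),c[i].round(4),np.degrees(h[i]).round(1),brd(c[i]))
E
python3 fit.py; python3 - <<'E'
import cv2;im=cv2.imread('pics/w1.png');import numpy as np
w=np.load('w1.npz')['im'][130:270,190:340,::-1];cv2.imwrite('pics/c2.png',cv2.resize(w,(640,597),interpolation=cv2.INTER_CUBIC))
E
```

```text
1465
[ 0.5327 -0.0281  1.893   1.0951  0.9991] [108.46  62.75  57.25] rms 0.0028046383057717546
tabtop [ 0.546  -0.0423  0.167 ] [ 8.1 72.3]
sleeve [0.5835 0.1327 0.12  ] [ 99.1 226.4]
sleeve+ [0.5809 0.1412 0.12  ] [ 99.4 235.3]
sleeve- [0.5856 0.1233 0.12  ] [ 98.1 216.8]
farnut [0.576  0.1621 0.122 ] [101.3 256.7]
c1 [0.3985 0.1872 0.012 ] [-59.1 336.7]
c2 [0.608  0.2479 0.012 ] [158.8 327.9]
c3 [ 0.7188 -0.1162  0.012 ] [148.6 -52.5]
c4 [ 0.5052 -0.178   0.012 ] [-73.6 -43.5]
nearpost [ 0.5606 -0.1041  0.121 ] [2.4 9.1]
0 [ 0.5612 -0.1134] 108.5 [0. 0.]
16 [ 0.5558 -0.0973] 108.5 [-0. 17.]
33 [ 0.5504 -0.0812] 108.5 [-0.  33.9]
50 [ 0.5451 -0.0651] 108.5 [-0.  50.9]
67 [ 0.5397 -0.049 ] 108.5 [-0.  67.9]
84 [ 0.5343 -0.0329] 108.5 [ 0.  84.9]
101 [ 0.5312 -0.0164] 85.9 [  2.3 101.5]
118 [ 0.537  -0.0007] 53.4 [ 12.8 114.6]
135 [0.5487 0.0116] 45.7 [ 27.8 122.6]
152 [0.5605 0.0238] 45.7 [ 42.8 130.4]
169 [0.5724 0.0359] 45.7 [ 57.9 138.1]
186 [0.5842 0.0481] 45.7 [ 73.  145.9]
203 [0.5945 0.0614] 66.4 [ 87.  155.3]
220 [0.5967 0.078 ] 98.8 [ 94.3 170.4]
237 [0.593  0.0946] 103.0 [ 96.  187.2]
254 [0.5892 0.1111] 103.0 [ 97.7 204.1]
271 [0.5854 0.1277] 103.0 [ 99.3 221. ]
288 [0.5816 0.1442] 103.0 [100.9 237.9]
305 [0.5778 0.1608] 103.0 [102.5 254.8]
```

View pics/c2.png

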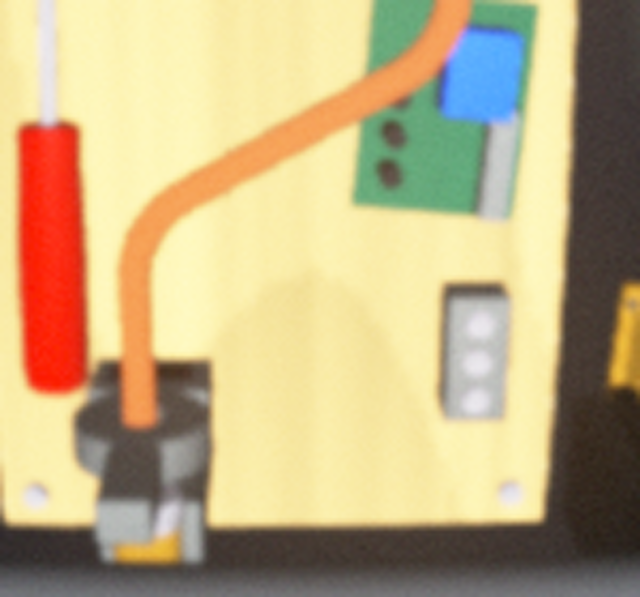

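The crop shows the ring face around the rod at (140,425), the tab's light top at ≈(123,520), with the near post and nut behind it. I'll refit with the leg's heading fixed by the board edges.

```bash
sed -i 's/^q=.*/H=np.radians(106.4)\nq=least_squares(lambda q:res([q[0],q[1],H,q[2],q[3]]),[.530,-.02,.96,.96],loss="soft_l1",f_scale=.003,x_scale=[.01,.01,.05,.05],diff_step=1e-4)/; s/^p=q.x;/p=np.r_[q.x[:2],H,q.x[2:]];/; s/("tabtop",350,358,.167)/("tabtop",341.9,393.6,.167)/' fit.py; python3 fit.py
```

```text
1465
[ 0.5326 -0.0268  1.857   1.0565  0.998 ] [106.4   60.53  57.18] rms 0.002809271888444491
tabtop [ 0.5472 -0.0716  0.167 ] [ 1.3 42.9]
sleeve [0.5835 0.1327 0.12  ] [ 93.8 228.7]
sleeve+ [0.5809 0.1412 0.12  ] [ 93.8 237.6]
sleeve- [0.5856 0.1233 0.12  ] [ 93.1 219.1]
farnut [0.576  0.1621 0.122 ] [ 94.9 259. ]
c1 [0.3985 0.1872 0.012 ] [-68.3 333.2]
c2 [0.608  0.2479 0.012 ] [149.8 332.3]
c3 [ 0.7188 -0.1162  0.012 ] [153.3 -48.3]
c4 [ 0.5052 -0.178   0.012 ] [-69.  -47.3]
nearpost [ 0.5606 -0.1041  0.121 ] [5. 8.]
0 [ 0.5581 -0.1132] 106.4 [0. 0.]
16 [ 0.5533 -0.0969] 106.4 [-0.  16.9]
33 [ 0.5485 -0.0807] 106.4 [-0.  33.8]
50 [ 0.5437 -0.0645] 106.4 [-0.  50.7]
67 [ 0.539  -0.0483] 106.4 [-0.  67.6]
84 [ 0.5342 -0.0321] 106.4 [ 0.  84.5]
101 [ 0.5316 -0.0155] 84.5 [  2.2 101.2]
118 [0.5377 0.    ] 52.3 [ 12.4 114.3]
135 [0.5493 0.0123] 45.9 [ 27.1 122.8]
152 [0.5611 0.0244] 45.9 [ 41.8 131.1]
169 [0.5729 0.0365] 45.9 [ 56.5 139.4]
185 [0.5847 0.0487] 45.9 [ 71.2 147.7]
202 [0.5948 0.0621] 67.2 [ 84.7 157.7]
219 [0.5967 0.0786] 99.5 [ 91.2 173.1]
236 [0.5929 0.0951] 103.0 [ 92.3 190. ]
253 [0.5891 0.1116] 103.0 [ 93.2 206.8]
270 [0.5853 0.1281] 103.0 [ 94.2 223.7]
287 [0.5815 0.1445] 103.0 [ 95.2 240.6]
304 [0.5777 0.161 ] 103.0 [ 96.2 257.5]
```

```bash
python3 - <<'E'
from h import *
from rig import read_state
s=read_state();print(rows(s,(.546,-.073,.21),16.4),rows(s,(.546,-.073,.157),16.4))
E
```

```text
[-0.285, -0.13, 0.374, -0.001, -0.001, -0.005] [-0.285, -0.129, 0.551, -0.001, -0.001, -0.005]
```

Emit:
step_arm([
  [-0.285, -0.13, 0.37, 0, 0, -0.005, -1],
  [-0.285, -0.13, 0.37, 0, 0, -0.005, -1],
  [-0.285, -0.13, 0.37, 0, 0, -0.005, -1],
  [-0.285, -0.13, 0.37, 0, 0, -0.005, -0.3],
  [-0.285, -0.13, 0.37, 0, 0, -0.005, -0.3],
  [-0.285, -0.13, 0.37, 0, 0, -0.005, -0.3],
])

```text
time_s: 2.9
position: [0.5456, -0.0737, 0.2108]
tcp_rot: [[-0.279, 0.96, -0.002], [0.96, 0.279, 0.001], [0.002, -0.002, -1.0]]
force: [0.7, -0.1, 0.1]
opening: 0.849
grasp_force: 0.0
```

```bash
python3 - <<'E'
from rig import *
from h import *
s=read_state();c=capture("wrist");print({k:np.round(s[k],4).tolist() for k in("time_s","position","tcp_rot","force","opening")})
np.savez("w2",im=c["image"],p=s["position"],R=s["tcp_rot"],T=c["T_tool_cam"],fov=c["vertical_fov"],c=(c["cx"],c["cy"]))
cv2.imwrite("pics/w2.png",cv2.resize(c["image"][:,:,::-1],(800,600),interpolation=cv2.INTER_CUBIC))
E
```

```text
{'time_s': 2.9, 'position': [0.5456, -0.0737, 0.2108], 'tcp_rot': [[-0.2791, 0.9603, -0.002], [0.9603, 0.2791, 0.0013], [0.0018, -0.0016, -1.0]], 'force': [0.7414, -0.1395, 0.0777], 'opening': 0.849}
```

View pics/w2.png

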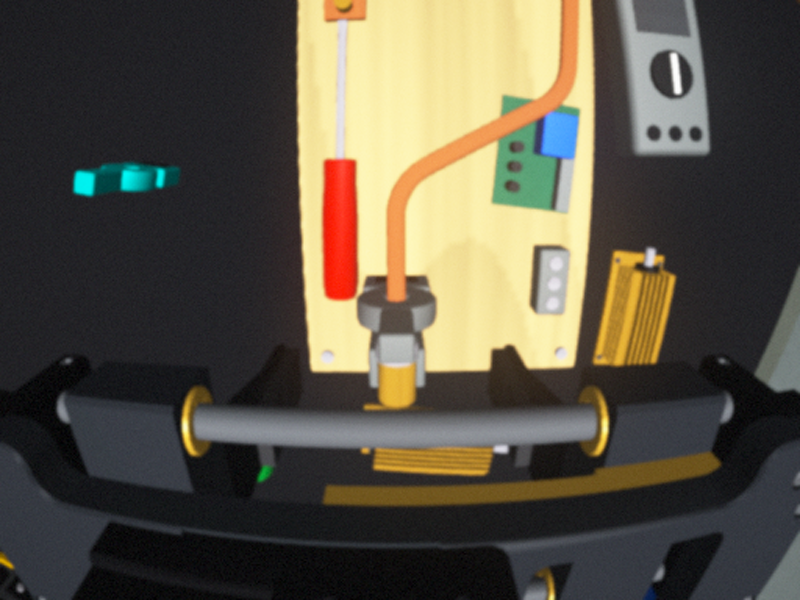

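The tab is at about (397,350), centred between the fingertips (283 and 510). I'll refit the rod using both views and locate the tab.

```bash
cat > fit2.py <<'E'
from h import *
from scipy.optimize import least_squares
from scipy.spatial import cKDTree
def pts(fn,poly):
    w=dict(np.load(fn));im=w['im'].astype(int);r,g,b=im[...,0],im[...,1],im[...,2]
    m=(r-b>70)&(r-g>45)&(r>110);M=np.zeros(m.shape,np.uint8);cv2.fillPoly(M,[(np.array(poly)*.64).astype(int)],1)
    v,u=np.nonzero(m&(M>0));return w,np.array([wpx(a,b,.110,w)[:2] for a,b in zip(u,v)])
w1,P1=pts("w1.npz",[(335,345),(335,270),(440,205),(455,85),(485,85),(480,240),(365,300),(362,345)])
w2,P2=pts("w2.npz",[(375,295),(375,180),(500,110),(550,70),(550,0),(595,0),(595,75),(560,115),(430,190),(415,295)])
H=np.radians(106.4)
def fit(P):
    def res(q):
        s,c,h=curve([q[0],q[1],q[4],q[2],q[3]]);d,i=cKDTree(c).query(P);n=np.c_[-np.sin(h[i]),np.cos(h[i])];return np.r_[((P-c[i])*n).sum(1),(q[4]-H)*3]
    q=least_squares(res,[.530,-.02,1,1,H],loss="soft_l1",f_scale=.003,x_scale=[.01,.01,.05,.05,.05],diff_step=1e-4).x
    return np.r_[q[:2],q[4],q[2:4]]
for P in(P1,P2,np.r_[P1,P2]):
    p=fit(P);print(p.round(4),np.degrees(p[2:]).round(1))
np.save("rod",p)
c,s_=np.cos(p[2]),np.sin(p[2]);o=p[:2]-.09*np.array([c,s_])
for n,u,v in(("tab",397,348),):
    x=wpx(u*.64,v*.64,.167,w2);d=x[:2]-o;print(n,x.round(4),d@[s_,-c],d@[c,s_])
E
python3 fit2.py
```

```text
[ 0.5326 -0.0268  1.8571  1.0565  0.9979] [106.4  60.5  57.2]
[ 0.5327 -0.0266  1.8572  1.06    1.0028] [106.4  60.7  57.5]
[ 0.5327 -0.0267  1.8573  1.059   1.0036] [106.4  60.7  57.5]
tab [ 0.5471 -0.0724  0.167 ] 0.0009056252205051803 0.04204730333921146
```

Emit:
step_arm([
  [0.003, 0.004, 0.08, 0, 0, 0, -0.3],
  [0.003, 0.004, 0.18, 0, 0, 0, -0.3],
  [0.003, 0.004, 0.18, 0, 0, 0, 0.2],
  [0.003, 0.004, 0.18, 0, 0, 0, 1],
  [0.003, 0.004, 0.18, 0, 0, 0, 1],
  [0.003, 0.004, 0.18, 0, 0, 0, 1],
  [0.003, 0.004, 0.18, 0, 0, 0, 1],
  [0.003, 0.004, 0.18, 0, 0, 0, 1],
])

```text
time_s: 3.62
position: [0.5477, -0.0724, 0.159]
tcp_rot: [[-0.28, 0.96, 0.003], [0.96, 0.28, -0.001], [-0.002, 0.002, -1.0]]
force: [0.0, 0.5, -0.1]
opening: 0.283
grasp_force: 0.0
```

Emit:
step_arm([
  [0, 0, 0, 0, 0, 0, 1],
  [0, 0, 0, 0, 0, 0, 1],
  [0, 0, 0, 0, 0, 0, 1],
  [0, 0, 0, 0, 0, 0, 1],
])

```text
time_s: 3.95
position: [0.5469, -0.0724, 0.1583]
tcp_rot: [[-0.279, 0.96, 0.0], [0.96, 0.279, -0.0], [-0.0, 0.0, -1.0]]
force: [-1.4, -0.0, 6.2]
opening: 0.182
grasp_force: 29.9
```

Emit:
step_arm([
  [0, 0, -0.01, 0, 0, 0, 1],
  [0, 0, -0.01, 0, 0, 0, 1],
  [0, 0, -0.01, 0, 0, 0, 1],
  [0, 0, -0.01, 0, 0, 0, 1],
])

```text
time_s: 4.28
position: [0.5468, -0.0722, 0.1602]
tcp_rot: [[-0.279, 0.96, -0.0], [0.96, 0.279, 0.0], [0.0, -0.0, -1.0]]
force: [-0.2, 0.2, -1.1]
opening: 0.182
grasp_force: 29.9
```

```bash
python3 - <<'E'
from rig import *
import numpy as np
s=read_state();print({k:np.round(s[k],4).tolist() for k in("time_s","position","force","moment","opening","grasp_force")})
E
```

```text
{'time_s': 4.2833, 'position': [0.5468, -0.0722, 0.1602], 'force': [-0.2328, 0.1831, -1.1342], 'moment': [-0.0352, 0.0313, 0.0272], 'opening': 0.182, 'grasp_force': 29.8786}
```

Emit:
step_arm([
  [0, 0.004, 0, 0, 0, 0, 1],
  [0, 0.008, 0, 0, 0, 0, 1],
  [0, 0.008, 0, 0, 0, 0, 1],
  [0, 0.008, 0, 0, 0, 0, 1],
])

```text
time_s: 4.62
position: [0.5484, -0.0716, 0.1602]
tcp_rot: [[-0.28, 0.96, -0.002], [0.96, 0.28, 0.0], [0.001, -0.002, -1.0]]
force: [-2.7, -1.3, -1.6]
opening: 0.176
grasp_force: 29.9
```

Emit:
step_arm([
  [0, -0.008, 0, 0, 0, 0, 1],
  [0, -0.016, 0, 0, 0, 0, 1],
  [0, -0.016, 0, 0, 0, 0, 1],
  [0, -0.016, 0, 0, 0, 0, 1],
])

```text
time_s: 4.95
position: [0.5449, -0.073, 0.1607]
tcp_rot: [[-0.279, 0.96, 0.001], [0.96, 0.279, 0.0], [-0.0, 0.001, -1.0]]
force: [0.1, 0.7, -1.2]
opening: 0.182
grasp_force: 29.9
```

Emit:
step_arm([
  [0, 0.004, 0, 0, 0, 0, 1],
  [0, 0.008, 0, 0, 0, 0, 1],
  [0, 0.008, 0, 0, 0, 0, 1],
  [0, 0.008, 0, 0, 0, 0, 1],
])

```text
time_s: 5.28
position: [0.5472, -0.0722, 0.1606]
tcp_rot: [[-0.279, 0.96, 0.0], [0.96, 0.279, -0.0], [-0.0, 0.0, -1.0]]
force: [-0.1, 0.5, -0.9]
opening: 0.182
grasp_force: 29.9
```

```bash
cat > plan.py <<'E'
# plan.py s_target_mm nrows settle [latshift_mm(right +)] [dz_mm] [dang]: rows along the rod; records the commanded pose
import sys,json;from h import *
a=[float(x) for x in sys.argv[1:]]+[0]*6
st=json.load(open("st.json"));p=np.load("rod.npy");s,c,h=curve(p)
st["lat"]+=a[3];st["dz"]+=a[4];st["da"]+=a[5]
def pose(S):
    x=np.array([np.interp(S/1e3,s,c[:,0]),np.interp(S/1e3,s,c[:,1])]);H=np.interp(S/1e3,s,h)
    x=x+st["lat"]/1e3*np.array([np.sin(H),-np.cos(H)]);return np.r_[x,.1604+st["dz"]/1e3],np.degrees(H)-90+st["da"]
def rot(d):
    t=np.radians(d);y=np.array([np.cos(t),np.sin(t),0]);z=np.array([0,0,-1.]);return np.c_[np.cross(y,z),y,z]
n=int(a[1]);R0=rot(st["ang"]);p0=np.array(st["pos"]);out=[]
for S in list(np.linspace(st["s"],a[0],n+1)[1:])+[a[0]]*int(a[2]):
    x,g=pose(S);d=R0.T@(x-p0)/.3;w=(st["ang"]-g)/45
    out.append(d.round(3).tolist()+[0,0,round(w,3),1])
r=out[-1];st["pos"]=(p0+R0@np.array(r[:3])*.3).tolist();st["ang"]-=r[5]*45;st["s"]=a[0]
json.dump(st,open("st.json","w"));print(json.dumps(out));print("end",np.round(st["pos"],4),round(st["ang"],1),"fwd",rot(st["ang"])[:,0].round(2),"right",rot(st["ang"])[:,1].round(2))
E
cat > init.py <<'E'
from h import *;import json
p=np.load("rod.npy");c,s_=np.cos(p[2]),np.sin(p[2]);o=p[:2]-.09*np.array([c,s_]);x=np.array([.5470,-.0722]);d=(x-o)*1e3
lat=d@[s_,-c];S=d@[c,s_];print(lat,S)
json.dump(dict(pos=[.5470,-.0722,.1604],ang=16.2,s=S,lat=lat-.7,dz=0,da=0),open("st.json","w"))
E
python3 init.py; python3 plan.py 66 6 2
```

```text
0.8707225540450558 42.25946649494863
[[0.013, -0.002, 0.0, 0, 0, -0.005, 1], [0.026, -0.002, 0.0, 0, 0, -0.005, 1], [0.04, -0.002, 0.0, 0, 0, -0.005, 1], [0.053, -0.003, 0.0, 0, 0, -0.005, 1], [0.066, -0.003, 0.0, 0, 0, -0.005, 1], [0.079, -0.003, 0.0, 0, 0, -0.005, 1], [0.079, -0.003, 0.0, 0, 0, -0.005, 1], [0.079, -0.003, 0.0, 0, 0, -0.005, 1]]
end [ 0.5395 -0.0497  0.1604] 16.4 fwd [-0.28  0.96  0.  ] right [0.96 0.28 0.  ]
```

Emit:
step_arm([
  [0.013, -0.002, 0.0, 0, 0, -0.005, 1],
  [0.026, -0.002, 0.0, 0, 0, -0.005, 1],
  [0.04, -0.002, 0.0, 0, 0, -0.005, 1],
  [0.053, -0.003, 0.0, 0, 0, -0.005, 1],
  [0.066, -0.003, 0.0, 0, 0, -0.005, 1],
  [0.079, -0.003, 0.0, 0, 0, -0.005, 1],
  [0.079, -0.003, 0.0, 0, 0, -0.005, 1],
  [0.079, -0.003, 0.0, 0, 0, -0.005, 1],
])

```text
time_s: 5.95
position: [0.5394, -0.0494, 0.1606]
tcp_rot: [[-0.284, 0.959, -0.0], [0.959, 0.284, -0.0], [-0.0, -0.0, -1.0]]
force: [0.1, -0.6, -0.4]
opening: 0.182
grasp_force: 29.9
```

```bash
python3 plan.py 84 6 2
```

```text
[[0.01, 0.0, 0.0, 0, 0, 0.0, 1], [0.02, 0.0, 0.0, 0, 0, 0.0, 1], [0.03, 0.0, 0.0, 0, 0, 0.0, 1], [0.04, 0.0, 0.0, 0, 0, 0.0, 1], [0.05, 0.0, 0.0, 0, 0, 0.0, 1], [0.06, 0.0, 0.0, 0, 0, 0.0, 1], [0.06, 0.0, 0.0, 0, 0, 0.0, 1], [0.06, 0.0, 0.0, 0, 0, 0.0, 1]]
end [ 0.5344 -0.0324  0.1604] 16.4 fwd [-0.28  0.96  0.  ] right [0.96 0.28 0.  ]
```

Emit:
step_arm([
  [0.01, 0, 0, 0, 0, 0, 1],
  [0.02, 0, 0, 0, 0, 0, 1],
  [0.03, 0, 0, 0, 0, 0, 1],
  [0.04, 0, 0, 0, 0, 0, 1],
  [0.05, 0, 0, 0, 0, 0, 1],
  [0.06, 0, 0, 0, 0, 0, 1],
  [0.06, 0, 0, 0, 0, 0, 1],
  [0.06, 0, 0, 0, 0, 0, 1],
])

```text
time_s: 6.62
position: [0.5343, -0.0323, 0.1606]
tcp_rot: [[-0.284, 0.959, 0.0], [0.959, 0.284, -0.0], [-0.0, 0.0, -1.0]]
force: [0.0, 0.7, -0.7]
opening: 0.182
grasp_force: 29.9
```

```bash
python3 plan.py 96 6 2
```

```text
[[0.007, 0.0, 0.0, 0, 0, 0.0, 1], [0.013, 0.0, 0.0, 0, 0, 0.0, 1], [0.02, 0.0, 0.0, 0, 0, 0.001, 1], [0.027, 0.001, 0.0, 0, 0, 0.085, 1], [0.033, 0.001, 0.0, 0, 0, 0.17, 1], [0.04, 0.002, 0.0, 0, 0, 0.255, 1], [0.04, 0.002, 0.0, 0, 0, 0.255, 1], [0.04, 0.002, 0.0, 0, 0, 0.255, 1]]
end [ 0.5316 -0.0207  0.1604] 5.0 fwd [-0.09  1.    0.  ] right [1.   0.09 0.  ]
```

Emit:
step_arm([
  [0.007, 0, 0, 0, 0, 0, 1],
  [0.013, 0, 0, 0, 0, 0, 1],
  [0.02, 0, 0, 0, 0, 0.001, 1],
  [0.027, 0.001, 0, 0, 0, 0.085, 1],
  [0.033, 0.001, 0, 0, 0, 0.17, 1],
  [0.04, 0.002, 0, 0, 0, 0.255, 1],
  [0.04, 0.002, 0, 0, 0, 0.255, 1],
  [0.04, 0.002, 0, 0, 0, 0.255, 1],
])

```text
time_s: 7.28
position: [0.5315, -0.0207, 0.1605]
tcp_rot: [[-0.089, 0.996, -0.0], [0.996, 0.089, -0.0], [-0.0, -0.0, -1.0]]
force: [0.8, 0.9, -2.0]
opening: 0.178
grasp_force: 29.9
```

```bash
python3 plan.py 108 6 2
```

```text
[[0.007, 0.001, 0.0, 0, 0, 0.085, 1], [0.013, 0.001, 0.0, 0, 0, 0.17, 1], [0.02, 0.002, 0.0, 0, 0, 0.255, 1], [0.026, 0.004, 0.0, 0, 0, 0.339, 1], [0.032, 0.006, 0.0, 0, 0, 0.424, 1], [0.039, 0.008, 0.0, 0, 0, 0.509, 1], [0.039, 0.008, 0.0, 0, 0, 0.509, 1], [0.039, 0.008, 0.0, 0, 0, 0.509, 1]]
end [ 0.533  -0.0089  0.1604] -18.0 fwd [0.31 0.95 0.  ] right [ 0.95 -0.31  0.  ]
```

Emit:
step_arm([
  [0.007, 0.001, 0, 0, 0, 0.085, 1],
  [0.013, 0.001, 0, 0, 0, 0.17, 1],
  [0.02, 0.002, 0, 0, 0, 0.255, 1],
  [0.026, 0.004, 0, 0, 0, 0.339, 1],
  [0.032, 0.006, 0, 0, 0, 0.424, 1],
  [0.039, 0.008, 0, 0, 0, 0.509, 1],
  [0.039, 0.008, 0, 0, 0, 0.509, 1],
  [0.039, 0.008, 0, 0, 0, 0.509, 1],
])

```text
time_s: 7.95
position: [0.5329, -0.009, 0.1606]
tcp_rot: [[0.305, 0.952, 0.0], [0.952, -0.305, -0.0], [-0.0, 0.0, -1.0]]
force: [0.1, 0.8, -1.2]
opening: 0.183
grasp_force: 29.9
```

```bash
python3 plan.py 118 6 2; python3 -c "
from rig import *;print(read_state()['moment'])"
```

```text
[[0.005, 0.001, 0.0, 0, 0, 0.071, 1], [0.011, 0.001, 0.0, 0, 0, 0.142, 1], [0.016, 0.002, 0.0, 0, 0, 0.212, 1], [0.022, 0.003, 0.0, 0, 0, 0.283, 1], [0.027, 0.004, 0.0, 0, 0, 0.354, 1], [0.032, 0.006, 0.0, 0, 0, 0.425, 1], [0.032, 0.006, 0.0, 0, 0, 0.425, 1], [0.032, 0.006, 0.0, 0, 0, 0.425, 1]]
end [ 5.377e-01 -3.000e-04  1.604e-01] -37.1 fwd [0.6 0.8 0. ] right [ 0.8 -0.6  0. ]
[-0.12877098  0.05240255 -0.03294208]
```

Emit:
step_arm([
  [0.005, 0.001, 0, 0, 0, 0.071, 1],
  [0.011, 0.001, 0, 0, 0, 0.142, 1],
  [0.016, 0.002, 0, 0, 0, 0.212, 1],
  [0.022, 0.003, 0, 0, 0, 0.283, 1],
  [0.027, 0.004, 0, 0, 0, 0.354, 1],
  [0.032, 0.006, 0, 0, 0, 0.425, 1],
  [0.032, 0.006, 0, 0, 0, 0.425, 1],
  [0.032, 0.006, 0, 0, 0, 0.425, 1],
])

```text
time_s: 8.62
position: [0.5376, -0.0005, 0.1605]
tcp_rot: [[0.6, 0.8, -0.0], [0.8, -0.6, -0.0], [-0.0, 0.0, -1.0]]
force: [0.1, 0.3, -1.4]
opening: 0.183
grasp_force: 29.9
```

```bash
python3 plan.py 130 6 2; python3 -c "
from rig import *;print(read_state()['moment'])"
```

```text
[[0.007, -0.0, 0.0, 0, 0, 0.084, 1], [0.013, 0.001, 0.0, 0, 0, 0.156, 1], [0.02, 0.001, 0.0, 0, 0, 0.16, 1], [0.027, 0.002, 0.0, 0, 0, 0.16, 1], [0.033, 0.003, 0.0, 0, 0, 0.16, 1], [0.04, 0.004, 0.0, 0, 0, 0.16, 1], [0.04, 0.004, 0.0, 0, 0, 0.16, 1], [0.04, 0.004, 0.0, 0, 0, 0.16, 1]]
end [0.5459 0.0085 0.1604] -44.3 fwd [0.7  0.72 0.  ] right [ 0.72 -0.7   0.  ]
[-0.141352    0.11538231  0.02059837]
```

Emit:
step_arm([
  [0.007, 0, 0, 0, 0, 0.084, 1],
  [0.013, 0.001, 0, 0, 0, 0.156, 1],
  [0.02, 0.001, 0, 0, 0, 0.16, 1],
  [0.027, 0.002, 0, 0, 0, 0.16, 1],
  [0.033, 0.003, 0, 0, 0, 0.16, 1],
  [0.04, 0.004, 0, 0, 0, 0.16, 1],
  [0.04, 0.004, 0, 0, 0, 0.16, 1],
  [0.04, 0.004, 0, 0, 0, 0.16, 1],
])

```text
time_s: 9.28
position: [0.5458, 0.0086, 0.1605]
tcp_rot: [[0.697, 0.717, -0.0], [0.717, -0.697, -0.0], [-0.0, -0.0, -1.0]]
force: [-0.7, 0.4, -1.6]
opening: 0.184
grasp_force: 29.9
```

```bash
python3 plan.py 148 6 2; python3 -c "
from rig import *;print(read_state()['moment'])"
```

```text
[[0.01, -0.0, 0.0, 0, 0, -0.0, 1], [0.02, -0.0, 0.0, 0, 0, -0.0, 1], [0.03, -0.0, 0.0, 0, 0, -0.0, 1], [0.04, -0.0, 0.0, 0, 0, -0.0, 1], [0.05, -0.0, 0.0, 0, 0, -0.0, 1], [0.06, -0.0, 0.0, 0, 0, -0.0, 1], [0.06, -0.0, 0.0, 0, 0, -0.0, 1], [0.06, -0.0, 0.0, 0, 0, -0.0, 1]]
end [0.5584 0.0214 0.1604] -44.3 fwd [0.7  0.72 0.  ] right [ 0.72 -0.7   0.  ]
[-0.08058874  0.10221761 -0.02444103]
```

Emit:
step_arm([
  [0.01, 0, 0, 0, 0, 0, 1],
  [0.02, 0, 0, 0, 0, 0, 1],
  [0.03, 0, 0, 0, 0, 0, 1],
  [0.04, 0, 0, 0, 0, 0, 1],
  [0.05, 0, 0, 0, 0, 0, 1],
  [0.06, 0, 0, 0, 0, 0, 1],
  [0.06, 0, 0, 0, 0, 0, 1],
  [0.06, 0, 0, 0, 0, 0, 1],
])

```text
time_s: 9.95
position: [0.5584, 0.0215, 0.1605]
tcp_rot: [[0.698, 0.717, -0.0], [0.717, -0.698, -0.0], [-0.0, 0.0, -1.0]]
force: [0.2, 0.9, -0.7]
opening: 0.179
grasp_force: 29.9
```

```bash
python3 plan.py 168 6 2
```

```text
[[0.011, -0.0, 0.0, 0, 0, -0.0, 1], [0.022, -0.0, 0.0, 0, 0, -0.0, 1], [0.033, -0.0, 0.0, 0, 0, -0.0, 1], [0.044, -0.0, 0.0, 0, 0, -0.0, 1], [0.055, -0.0, 0.0, 0, 0, -0.0, 1], [0.067, -0.0, 0.0, 0, 0, -0.0, 1], [0.067, -0.0, 0.0, 0, 0, -0.0, 1], [0.067, -0.0, 0.0, 0, 0, -0.0, 1]]
end [0.5725 0.0358 0.1604] -44.3 fwd [0.7  0.72 0.  ] right [ 0.72 -0.7   0.  ]
```

Emit:
step_arm([
  [0.011, 0, 0, 0, 0, 0, 1],
  [0.022, 0, 0, 0, 0, 0, 1],
  [0.033, 0, 0, 0, 0, 0, 1],
  [0.044, 0, 0, 0, 0, 0, 1],
  [0.055, 0, 0, 0, 0, 0, 1],
  [0.067, 0, 0, 0, 0, 0, 1],
  [0.067, 0, 0, 0, 0, 0, 1],
  [0.067, 0, 0, 0, 0, 0, 1],
])

```text
time_s: 10.62
position: [0.5724, 0.036, 0.1605]
tcp_rot: [[0.697, 0.717, -0.0], [0.717, -0.697, -0.0], [-0.0, 0.0, -1.0]]
force: [0.7, -0.3, -0.4]
opening: 0.183
grasp_force: 29.9
```

```bash
python3 plan.py 184 6 2
```

```text
[[0.008, -0.0, 0.0, 0, 0, -0.0, 1], [0.017, -0.0, 0.0, 0, 0, -0.0, 1], [0.026, -0.0, 0.0, 0, 0, -0.0, 1], [0.035, -0.0, 0.0, 0, 0, -0.0, 1], [0.044, -0.0, 0.0, 0, 0, -0.0, 1], [0.053, -0.0, 0.0, 0, 0, -0.0, 1], [0.053, -0.0, 0.0, 0, 0, -0.0, 1], [0.053, -0.0, 0.0, 0, 0, -0.0, 1]]
end [0.5836 0.0472 0.1604] -44.3 fwd [0.7  0.72 0.  ] right [ 0.72 -0.7   0.  ]
```

Emit:
step_arm([
  [0.008, 0, 0, 0, 0, 0, 1],
  [0.017, 0, 0, 0, 0, 0, 1],
  [0.026, 0, 0, 0, 0, 0, 1],
  [0.035, 0, 0, 0, 0, 0, 1],
  [0.044, 0, 0, 0, 0, 0, 1],
  [0.053, 0, 0, 0, 0, 0, 1],
  [0.053, 0, 0, 0, 0, 0, 1],
  [0.053, 0, 0, 0, 0, 0, 1],
])

```text
time_s: 11.28
position: [0.5835, 0.0473, 0.1605]
tcp_rot: [[0.698, 0.716, -0.0], [0.716, -0.698, -0.0], [-0.0, 0.0, -1.0]]
force: [-0.8, 0.6, -1.1]
opening: 0.182
grasp_force: 29.9
```

```bash
python3 plan.py 195 6 2
```

```text
[[0.006, -0.0, 0.0, 0, 0, -0.0, 1], [0.012, -0.0, 0.0, 0, 0, -0.0, 1], [0.018, -0.0, 0.0, 0, 0, -0.0, 1], [0.024, -0.0, 0.0, 0, 0, -0.0, 1], [0.031, -0.0, 0.0, 0, 0, -0.06, 1], [0.037, -0.001, 0.0, 0, 0, -0.137, 1], [0.037, -0.001, 0.0, 0, 0, -0.137, 1], [0.037, -0.001, 0.0, 0, 0, -0.137, 1]]
end [0.5911 0.0554 0.1604] -38.1 fwd [0.62 0.79 0.  ] right [ 0.79 -0.62  0.  ]
```

Emit:
step_arm([
  [0.006, 0, 0, 0, 0, 0, 1],
  [0.012, 0, 0, 0, 0, 0, 1],
  [0.018, 0, 0, 0, 0, 0, 1],
  [0.024, 0, 0, 0, 0, 0, 1],
  [0.031, 0, 0, 0, 0, -0.06, 1],
  [0.037, -0.001, 0, 0, 0, -0.137, 1],
  [0.037, -0.001, 0, 0, 0, -0.137, 1],
  [0.037, -0.001, 0, 0, 0, -0.137, 1],
])

```text
time_s: 11.95
position: [0.5911, 0.0554, 0.1605]
tcp_rot: [[0.618, 0.786, 0.0], [0.786, -0.618, -0.0], [-0.0, 0.0, -1.0]]
force: [-0.2, -0.3, -0.3]
opening: 0.181
grasp_force: 29.9
```

```bash
python3 plan.py 205 6 2
```

```text
[[0.005, 0.0, 0.0, 0, 0, -0.071, 1], [0.011, -0.0, 0.0, 0, 0, -0.142, 1], [0.016, -0.001, 0.0, 0, 0, -0.213, 1], [0.022, -0.002, 0.0, 0, 0, -0.283, 1], [0.027, -0.004, 0.0, 0, 0, -0.354, 1], [0.033, -0.005, 0.0, 0, 0, -0.425, 1], [0.033, -0.005, 0.0, 0, 0, -0.425, 1], [0.033, -0.005, 0.0, 0, 0, -0.425, 1]]
end [0.596  0.0641 0.1604] -19.0 fwd [0.33 0.95 0.  ] right [ 0.95 -0.33  0.  ]
```

Emit:
step_arm([
  [0.005, 0, 0, 0, 0, -0.071, 1],
  [0.011, 0, 0, 0, 0, -0.142, 1],
  [0.016, -0.001, 0, 0, 0, -0.213, 1],
  [0.022, -0.002, 0, 0, 0, -0.283, 1],
  [0.027, -0.004, 0, 0, 0, -0.354, 1],
  [0.033, -0.005, 0, 0, 0, -0.425, 1],
  [0.033, -0.005, 0, 0, 0, -0.425, 1],
  [0.033, -0.005, 0, 0, 0, -0.425, 1],
])

```text
time_s: 12.62
position: [0.5958, 0.064, 0.1605]
tcp_rot: [[0.327, 0.945, -0.0], [0.945, -0.327, -0.0], [-0.0, -0.0, -1.0]]
force: [0.7, 0.7, -1.5]
opening: 0.182
grasp_force: 29.9
```

```bash
python3 plan.py 216 6 2; python3 -c "
from rig import *;print(read_state()['moment'])"
```

```text
[[0.006, -0.001, 0.0, 0, 0, -0.078, 1], [0.012, -0.001, 0.0, 0, 0, -0.155, 1], [0.018, -0.002, 0.0, 0, 0, -0.233, 1], [0.024, -0.003, 0.0, 0, 0, -0.311, 1], [0.03, -0.005, 0.0, 0, 0, -0.389, 1], [0.036, -0.007, 0.0, 0, 0, -0.467, 1], [0.036, -0.007, 0.0, 0, 0, -0.467, 1], [0.036, -0.007, 0.0, 0, 0, -0.467, 1]]
end [0.5976 0.075  0.1604] 2.0 fwd [-0.04  1.    0.  ] right [1.   0.04 0.  ]
[-0.11260341  0.01004363 -0.06130988]
```

Emit:
step_arm([
  [0.006, -0.001, 0, 0, 0, -0.078, 1],
  [0.012, -0.001, 0, 0, 0, -0.155, 1],
  [0.018, -0.002, 0, 0, 0, -0.233, 1],
  [0.024, -0.003, 0, 0, 0, -0.311, 1],
  [0.03, -0.005, 0, 0, 0, -0.389, 1],
  [0.036, -0.007, 0, 0, 0, -0.467, 1],
  [0.036, -0.007, 0, 0, 0, -0.467, 1],
  [0.036, -0.007, 0, 0, 0, -0.467, 1],
])

```text
time_s: 13.28
position: [0.5973, 0.0749, 0.1605]
tcp_rot: [[-0.033, 0.999, -0.0], [0.999, 0.033, -0.0], [0.0, -0.0, -1.0]]
force: [0.2, 0.1, -1.9]
opening: 0.18
grasp_force: 29.9
```

```bash
python3 plan.py 230 6 2; python3 -c "
from rig import *;print(read_state()['moment'])"
```

```text
[[0.008, -0.001, 0.0, 0, 0, -0.099, 1], [0.015, -0.001, 0.0, 0, 0, -0.198, 1], [0.023, -0.003, 0.0, 0, 0, -0.249, 1], [0.031, -0.004, 0.0, 0, 0, -0.249, 1], [0.038, -0.006, 0.0, 0, 0, -0.249, 1], [0.046, -0.007, 0.0, 0, 0, -0.249, 1], [0.046, -0.007, 0.0, 0, 0, -0.249, 1], [0.046, -0.007, 0.0, 0, 0, -0.249, 1]]
end [0.595  0.0887 0.1604] 13.2 fwd [-0.23  0.97  0.  ] right [0.97 0.23 0.  ]
[-0.12979003  0.09475998 -0.00874356]
```

Emit:
step_arm([
  [0.008, -0.001, 0, 0, 0, -0.099, 1],
  [0.015, -0.001, 0, 0, 0, -0.198, 1],
  [0.023, -0.003, 0, 0, 0, -0.249, 1],
  [0.031, -0.004, 0, 0, 0, -0.249, 1],
  [0.038, -0.006, 0, 0, 0, -0.249, 1],
  [0.046, -0.007, 0, 0, 0, -0.249, 1],
  [0.046, -0.007, 0, 0, 0, -0.249, 1],
  [0.046, -0.007, 0, 0, 0, -0.249, 1],
])

```text
time_s: 13.95
position: [0.5948, 0.0888, 0.1606]
tcp_rot: [[-0.229, 0.973, 0.0], [0.973, 0.229, -0.0], [-0.0, 0.0, -1.0]]
force: [-0.2, 0.3, -1.5]
opening: 0.179
grasp_force: 29.9
```

```bash
python3 plan.py 244 6 2; python3 -c "
from rig import *;print(read_state()['moment'])
import numpy as np;p=np.load('rod.npy');print('home s',90+30*p[3]+70+30*p[4]+58)"
```

```text
[[0.008, -0.0, 0.0, 0, 0, -0.0, 1], [0.016, -0.0, 0.0, 0, 0, -0.0, 1], [0.023, -0.0, 0.0, 0, 0, -0.0, 1], [0.031, -0.0, 0.0, 0, 0, -0.0, 1], [0.039, -0.0, 0.0, 0, 0, -0.0, 1], [0.047, -0.0, 0.0, 0, 0, -0.0, 1], [0.047, -0.0, 0.0, 0, 0, -0.0, 1], [0.047, -0.0, 0.0, 0, 0, -0.0, 1]]
end [0.5917 0.1024 0.1604] 13.2 fwd [-0.23  0.97  0.  ] right [0.97 0.23 0.  ]
[-0.07146138  0.03281097 -0.0048183 ]
home s 279.87758166513345
```

Emit:
step_arm([
  [0.008, 0, 0, 0, 0, 0, 1],
  [0.016, 0, 0, 0, 0, 0, 1],
  [0.023, 0, 0, 0, 0, 0, 1],
  [0.031, 0, 0, 0, 0, 0, 1],
  [0.039, 0, 0, 0, 0, 0, 1],
  [0.047, 0, 0, 0, 0, 0, 1],
  [0.047, 0, 0, 0, 0, 0, 1],
  [0.047, 0, 0, 0, 0, 0, 1],
])

```text
time_s: 14.62
position: [0.5915, 0.1026, 0.1605]
tcp_rot: [[-0.23, 0.973, -0.0], [0.973, 0.23, -0.0], [-0.0, -0.0, -1.0]]
force: [0.4, -0.6, -1.6]
opening: 0.181
grasp_force: 29.9
```

```bash
python3 plan.py 253 6 2; python3 -c "
from rig import *;print(read_state()['moment'])"
```

```text
[[0.005, -0.0, 0.0, 0, 0, -0.0, 1], [0.01, -0.0, 0.0, 0, 0, -0.0, 1], [0.015, -0.0, 0.0, 0, 0, -0.0, 1], [0.02, -0.0, 0.0, 0, 0, -0.0, 1], [0.025, -0.0, 0.0, 0, 0, -0.0, 1], [0.03, -0.0, 0.0, 0, 0, -0.0, 1], [0.03, -0.0, 0.0, 0, 0, -0.0, 1], [0.03, -0.0, 0.0, 0, 0, -0.0, 1]]
end [0.5897 0.1112 0.1604] 13.2 fwd [-0.23  0.97  0.  ] right [0.97 0.23 0.  ]
[-0.0644417   0.01735889  0.02644203]
```

Emit:
step_arm([
  [0.005, 0, 0, 0, 0, 0, 1],
  [0.01, 0, 0, 0, 0, 0, 1],
  [0.015, 0, 0, 0, 0, 0, 1],
  [0.02, 0, 0, 0, 0, 0, 1],
  [0.025, 0, 0, 0, 0, 0, 1],
  [0.03, 0, 0, 0, 0, 0, 1],
  [0.03, 0, 0, 0, 0, 0, 1],
  [0.03, 0, 0, 0, 0, 0, 1],
])

```text
time_s: 15.28
position: [0.5895, 0.1112, 0.1606]
tcp_rot: [[-0.229, 0.973, -0.0], [0.973, 0.229, -0.0], [-0.0, -0.0, -1.0]]
force: [-0.6, -0.4, -1.2]
opening: 0.181
grasp_force: 29.9
```

```bash
python3 plan.py 260 8 0
```

```text
[[0.003, -0.0, 0.0, 0, 0, -0.0, 1], [0.005, -0.0, 0.0, 0, 0, -0.0, 1], [0.008, -0.0, 0.0, 0, 0, -0.0, 1], [0.011, -0.0, 0.0, 0, 0, -0.0, 1], [0.014, -0.0, 0.0, 0, 0, -0.0, 1], [0.017, -0.0, 0.0, 0, 0, -0.0, 1], [0.02, -0.0, 0.0, 0, 0, -0.0, 1], [0.023, -0.0, 0.0, 0, 0, -0.0, 1]]
end [0.5881 0.1179 0.1604] 13.2 fwd [-0.23  0.97  0.  ] right [0.97 0.23 0.  ]
```

Emit:
step_arm([
  [0.003, 0, 0, 0, 0, 0, 1],
  [0.005, 0, 0, 0, 0, 0, 1],
  [0.008, 0, 0, 0, 0, 0, 1],
  [0.011, 0, 0, 0, 0, 0, 1],
  [0.014, 0, 0, 0, 0, 0, 1],
  [0.017, 0, 0, 0, 0, 0, 1],
  [0.02, 0, 0, 0, 0, 0, 1],
  [0.023, 0, 0, 0, 0, 0, 1],
])

```text
time_s: 15.95
position: [0.5879, 0.1179, 0.1606]
tcp_rot: [[-0.229, 0.973, 0.0], [0.973, 0.229, 0.0], [0.0, 0.0, -1.0]]
force: [0.3, -1.5, -2.2]
opening: 0.177
grasp_force: 29.9
```

Emit:
step_arm([
  [0.003, 0, 0, 0, 0, 0, 1],
  [0.005, 0, 0, 0, 0, 0, 1],
  [0.008, 0, 0, 0, 0, 0, 1],
  [0.011, 0, 0, 0, 0, 0, 1],
  [0.014, 0, 0, 0, 0, 0, 1],
  [0.017, 0, 0, 0, 0, 0, 1],
])

```text
time_s: 16.45
position: [0.5871, 0.1216, 0.1606]
tcp_rot: [[-0.23, 0.973, 0.001], [0.973, 0.23, -0.002], [-0.002, 0.0, -1.0]]
force: [0.8, -5.1, -1.8]
opening: 0.179
grasp_force: 29.9
```

Emit:
step_arm([
  [0.003, 0, 0, 0, 0, 0, 1],
  [0.005, 0, 0, 0, 0, 0, 1],
  [0.008, 0, 0, 0, 0, 0, 1],
  [0.011, 0, 0, 0, 0, 0, 1],
  [0.014, 0, 0, 0, 0, 0, 1],
  [0.017, 0, 0, 0, 0, 0, 1],
])

```text
time_s: 16.95
position: [0.586, 0.1267, 0.1606]
tcp_rot: [[-0.23, 0.973, 0.001], [0.973, 0.23, -0.002], [-0.002, 0.0, -1.0]]
force: [0.1, -4.2, -1.2]
opening: 0.174
grasp_force: 29.9
```

Emit:
step_arm([
  [0.003, 0, 0, 0, 0, 0, 1],
  [0.005, 0, 0, 0, 0, 0, 1],
  [0.008, 0, 0, 0, 0, 0, 1],
  [0.011, 0, 0, 0, 0, 0, 1],
  [0.014, 0, 0, 0, 0, 0, 1],
  [0.014, 0, 0, 0, 0, 0, 1],
])

```text
time_s: 17.45
position: [0.5849, 0.1311, 0.1606]
tcp_rot: [[-0.23, 0.973, 0.001], [0.973, 0.23, -0.001], [-0.001, 0.0, -1.0]]
force: [0.5, -4.3, -1.5]
opening: 0.183
grasp_force: 29.9
```

```bash
cat > mark.py <<'E'
from rig import *
from h import *
s=read_state();p=np.load("rod.npy");S,c,h=curve(p)
d=(np.array(s["position"])[:2]-c[-1])@[np.cos(h[-1]),np.sin(h[-1])]*1e3
f=np.array(s["force"]);print("t",s["time_s"],"s meas",(S[-1]*1e3+d).round(1),"fwd F",f[:2]@[np.cos(h[-1]),np.sin(h[-1])],"lat F",f[:2]@[np.sin(h[-1]),-np.cos(h[-1])],"mom",s["moment"],"lat",(np.array(s["position"])[:2]-c[-1])@[np.sin(h[-1]),-np.cos(h[-1])]*1e3)
E
python3 mark.py
```

```text
t 17.45 s meas 273.6 fwd F -4.302784100669896 lat F -0.515076442389529 mom [-1.08781053 -0.13571059  0.0055119 ] lat 0.2523502270189255
```

Emit:
step_arm([
  [0.003, 0, 0, 0, 0, 0, 1],
  [0.005, 0, 0, 0, 0, 0, 1],
  [0.008, 0, 0, 0, 0, 0, 1],
  [0.01, 0, 0, 0, 0, 0, 1],
  [0.01, 0, 0, 0, 0, 0, 1],
])

```text
time_s: 17.87
position: [0.5842, 0.1344, 0.1606]
tcp_rot: [[-0.229, 0.973, 0.001], [0.973, 0.229, -0.001], [-0.001, 0.0, -1.0]]
force: [1.1, -4.5, -1.8]
opening: 0.18
grasp_force: 29.9
```

Emit:
step_arm([
  [0.002, 0, 0, 0, 0, 0, 1],
  [0.004, 0, 0, 0, 0, 0, 1],
  [0.004, 0, 0, 0, 0, 0, 1],
])

```text
time_s: 18.12
position: [0.5839, 0.1357, 0.1606]
tcp_rot: [[-0.229, 0.973, 0.0], [0.973, 0.229, -0.0], [-0.001, 0.0, -1.0]]
force: [0.6, -4.1, -2.1]
opening: 0.181
grasp_force: 29.9
```

Emit:
step_arm([
  [0.002, 0, 0, 0, 0, 0, 1],
  [0.004, 0, 0, 0, 0, 0, 1],
  [0.004, 0, 0, 0, 0, 0, 1],
])

```text
time_s: 18.37
position: [0.5836, 0.137, 0.1606]
tcp_rot: [[-0.229, 0.973, 0.0], [0.973, 0.229, -0.0], [-0.0, 0.0, -1.0]]
force: [1.0, -4.3, -1.4]
opening: 0.181
grasp_force: 29.9
```

```bash
python3 mark.py
```

```text
t 18.3667 s meas 279.6 fwd F -4.441889987728085 lat F -0.003466614342231389 mom [-1.01185069 -0.17847936 -0.0405911 ] lat 0.2837958302537051
```

Emit:
step_arm([
  [0.003, 0, 0, 0, 0, 0, 1],
  [0.003, 0, 0, 0, 0, 0, 1],
  [0.003, 0, 0, 0, 0, 0, 1],
])

```text
time_s: 18.62
position: [0.5834, 0.1379, 0.1606]
tcp_rot: [[-0.229, 0.973, 0.0], [0.973, 0.229, -0.0], [-0.0, 0.0, -1.0]]
force: [1.4, -5.0, -1.7]
opening: 0.181
grasp_force: 29.9
```

Emit:
step_arm([
  [0.002, 0, 0, 0, 0, 0, 1],
  [0.002, 0, 0, 0, 0, 0, 1],
  [0.002, 0, 0, 0, 0, 0, 1],
])

```text
time_s: 18.87
position: [0.5833, 0.1384, 0.1606]
tcp_rot: [[-0.229, 0.973, 0.0], [0.973, 0.229, -0.0], [-0.0, 0.0, -1.0]]
force: [0.8, -5.0, -2.0]
opening: 0.177
grasp_force: 29.9
```

```bash
python3 mark.py
```

```text
t 18.8667 s meas 281.1 fwd F -5.036195503639567 lat F -0.41096032343160305 mom [-1.1226948  -0.23168378  0.0084679 ] lat 0.2821390008356066
```

Emit:
step_arm([
  [0.003, 0, 0, 0, 0, 0, 1],
  [0.003, 0, 0, 0, 0, 0, 1],
  [0.003, 0, 0, 0, 0, 0, 1],
])

```text
time_s: 19.12
position: [0.5831, 0.1387, 0.1606]
tcp_rot: [[-0.23, 0.973, 0.0], [0.973, 0.23, -0.001], [-0.002, 0.0, -1.0]]
force: [1.7, -6.7, -1.5]
opening: 0.182
grasp_force: 29.9
```

Emit:
step_arm([
  [0.002, 0, 0, 0, 0, 0, 1],
  [0.002, 0, 0, 0, 0, 0, 1],
  [0.002, 0, 0, 0, 0, 0, 1],
])

```text
time_s: 19.37
position: [0.5831, 0.1389, 0.1606]
tcp_rot: [[-0.23, 0.973, 0.001], [0.973, 0.23, -0.002], [-0.002, 0.0, -1.0]]
force: [1.7, -7.5, -2.4]
opening: 0.181
grasp_force: 30.0
```

```bash
python3 mark.py
```

```text
t 19.3667 s meas 281.6 fwd F -7.63779194479132 lat F -0.09038612902320597 mom [-1.63806925 -0.2237207   0.03162891] lat 0.22076979510398873
```

Emit:
step_arm([
  [-0.003, 0, 0, 0, 0, 0, 1],
  [-0.003, 0, 0, 0, 0, 0, 1],
  [-0.003, 0, 0.003, 0, 0, 0, 1],
  [-0.003, 0, 0.005, 0, 0, 0, 1],
  [-0.003, 0, 0.005, 0, 0, 0, 1],
])

```text
time_s: 19.78
position: [0.5834, 0.1387, 0.1595]
tcp_rot: [[-0.229, 0.973, 0.001], [0.973, 0.229, -0.001], [-0.001, 0.001, -1.0]]
force: [0.9, -6.4, 0.5]
opening: 0.177
grasp_force: 30.0
```

```bash
python3 mark.py; python3 - <<'E'
from rig import *
from h import *
c=capture("wrist");im=c["image"][:,:,::-1]
cv2.imwrite("pics/w3.png",cv2.resize(im[90:270,140:380],(800,600),interpolation=cv2.INTER_CUBIC))
E
```

```text
t 19.7833 s meas 281.3 fwd F -6.438584015855054 lat F -0.60347017923956 mom [-1.26628096 -0.19715438  0.02819788] lat 0.46361093069969583
```

View pics/w3.png

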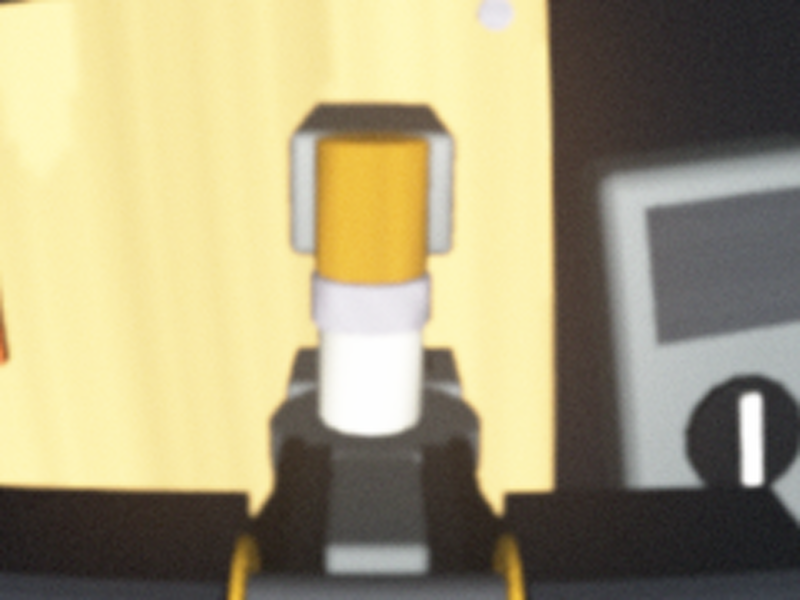

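The picture shows the white sleeve flush against the nut, with the joint at y≈332 and no copper between them, and the sensor ring against the sleeve. The force also rose above the sliding level, so the sleeve is home. I'll relax the push, then release.

Emit:
step_arm([
  [-0.003, 0, 0, 0, 0, 0, 1],
  [-0.005, 0, 0, 0, 0, 0, 1],
  [-0.005, 0, 0, 0, 0, 0, 1],
  [-0.005, 0, 0, 0, 0, 0, 1],
])

```text
time_s: 20.17
position: [0.5833, 0.1383, 0.1591]
tcp_rot: [[-0.229, 0.973, 0.0], [0.973, 0.229, 0.001], [0.001, 0.0, -1.0]]
force: [0.8, -1.9, -1.1]
opening: 0.181
grasp_force: 30.0
```

```bash
python3 mark.py
```

```text
t 20.1667 s meas 281.0 fwd F -1.9947514329461926 lat F 0.35396861340125224 mom [-0.3500057 -0.1192691  0.0181154] lat 0.26920955597972435
```

Emit:
step_arm([
  [-0.001, 0, 0, 0, 0, 0, 0.5],
  [-0.001, 0, 0, 0, 0, 0, 0.3],
  [-0.001, 0, 0, 0, 0, 0, 0],
  [-0.001, 0, 0, 0, 0, 0, 0],
  [-0.001, 0, 0, 0, 0, 0, 0],
  [-0.001, 0, 0, 0, 0, 0, 0],
])

```text
time_s: 20.67
position: [0.5832, 0.1376, 0.159]
tcp_rot: [[-0.229, 0.973, -0.0], [0.973, 0.229, 0.0], [0.0, -0.0, -1.0]]
force: [0.7, -0.7, -0.2]
opening: 0.475
grasp_force: 0.0
```

Emit:
step_arm([
  [0, 0, -0.06, 0, 0, 0, 0],
  [0, 0, -0.12, 0, 0, 0, 0],
  [0, 0, -0.2, 0, 0, 0, 0],
  [0, 0, -0.3, 0, 0, 0, 0],
  [0, 0, -0.4, 0, 0, 0, 0],
  [0, 0, -0.4, 0, 0, 0, 0],
  [0, 0, -0.4, 0, 0, 0, 0],
  [0, 0, -0.4, 0, 0, 0, 0],
])

```text
time_s: 21.33
position: [0.5828, 0.1374, 0.2787]
tcp_rot: [[-0.229, 0.973, -0.001], [0.973, 0.229, 0.0], [0.0, -0.001, -1.0]]
force: [0.5, -0.7, -0.1]
opening: 0.502
grasp_force: 0.0
```

```bash
python3 - <<'E'
from rig import *
from h import *
c=capture("wrist");im=c["image"][:,:,::-1]
cv2.imwrite("pics/w4.png",cv2.resize(im[60:280,130:400],(736,600),interpolation=cv2.INTER_CUBIC))
E
```

```text
(no output)
```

View pics/w4.png

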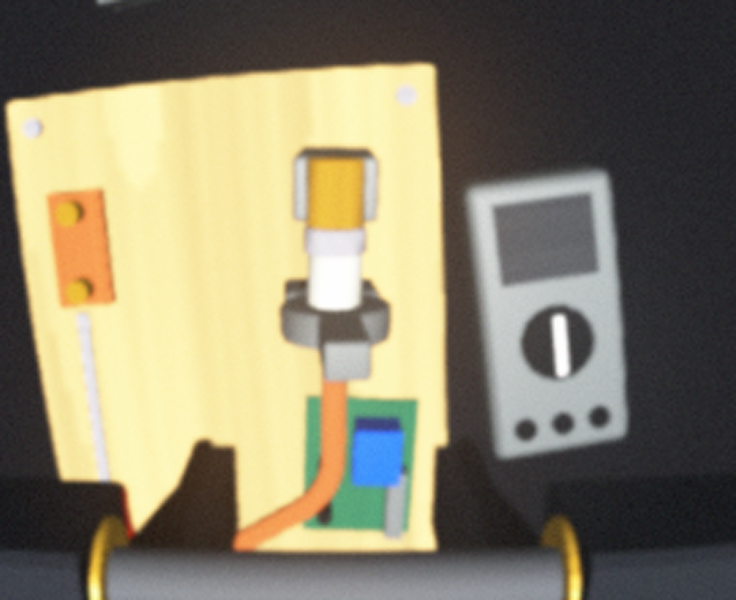

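The sensor hangs free and upright against the sleeve (ring at (335,315)). The sleeve is flush with the nut (y≈250) and the gripper is clear, so I'm handing in.

```bash
python3 -c "
from rig import *;print(hand_in())"
```

```text
the job is handed in; nothing more can be done
None
```

Job handed in (the interface gave no verdict): the sensor went round both bends and pushed the sleeve home against the far nut, then was left hanging free against the sleeve at 21 s; the highest force read was about 8 N, sampled only at the end of each move.

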